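# Put the short caul away and shut the tool box

## Robot

A 6-joint arm with a two-finger parallel gripper is mounted at the origin on the work surface. World frame = base frame: x ahead of the robot, y to its left, z up, the work surface at z = 0. Lengths are in m, angles in rad, forces in N, time in s.
With the tool pointing down it reaches from about 0.225 to 0.875 m from the base axis. Payload 3.4 kg.
Tool frame: the origin (TCP) lies at the very end of the fingers, on their centre line; the grasp point (between the pads) lies 19 mm behind it; z points along the fingers, y is the direction in which the jaws open and shut (so a half turn about z gives the same grasp; the last joint's range is limited). The gripper opens to 85 mm and grips with 20 to 120 N. Pads are 22 mm wide; open, the fingers measure 114 mm over their backs; the gripper's body (76 mm by 85 mm) begins 54 mm behind the grasp point. The pads swing forward as they close: fully open they stand 13 mm farther back than shut.
Start: joints at [1.129, 0.276, 1.505, -0, 1.361, -0.121], TCP at [0.181, 0.546, 0.231] pointing down, gripper open.
Joint ranges: [-2.89, 2.89], [-0.75, 2.08], [0.22, 2.7], [-1.18, 4.32], [0.11, 2.71], [-2.7, 2.7]. Speed limits (rad/s): [2.57, 2.57, 3.14, 3.14, 3.14, 3.14].

## Interface

Orientations are given as a unit quaternion [w, x, y, z].
In Python, from rig import manip gives the robot as it stands. The module is installed in compiled form; this text tells all that it offers.
- The arm moves only by the tool carry_out, never from a script. Its argument "moves" is one flat list of numbers, 5 for each row, row after row: the opening in per cent of the stroke, from 0 (shut) to 100 (fully open), then the shift along the world's x, y, z in cm, then the turn about the world's z in rad. A call has exactly 10 rows; each row shifts and turns the commanded pose from where the row before left it; what a row does not reach is not made up. A row lasts 1/10 s, in which the tool goes at most 50 mm and 8.59 degrees, less where a joint would pass 70% of its speed; a pose out of reach is approached as far as the arm can. A call is refused whole if a number of a shift passes 5 or a number of a turn 0.15, either way. A call with a gripper value outside its range is refused whole. The fingers move at their own pace and stop on an object; "squeeze" is the grip in N (left out, the last holds). Time passes only in rows, so rows that do not move let the fingers close, or fill a call up. It gives the time, the measured TCP pose, the force and the opening at its end, in the units of the state.
- manip.get_state(): the state, without advancing time (a new reading comes with each control period).
- manip.get_image(name): name is "side" or "top"; returns the picture (420x560x3 uint8, red, green, blue); there is no depth.
- manip.camera_info(name): a dict with "fov_y" (degrees; the focal length in pixels is half the picture's height over the tangent of half this angle, whatever the lens; pixels are square), "cx", "cy" (the principal point, pixels), "rvec" (rotation vector, rad) and "tvec" (3), from world to camera coordinates, as OpenCV has them. Camera axes: x right, y down, z forward; pixel columns grow to the right and rows downward; lengths in m; the calibration is good to about 2 mm. A picture is of the moment at which its call begins. camera_info takes no time and is no camera call.
- manip.sign_off(): hands the job in, once; it reports no verdict.
The state is a dict: "clock": time; "qpos": joint angles; "qd": joint speeds; "effort": joint torques, N m; "position": TCP position; "ee_rot": TCP orientation; "contact_force": force on the tool from outside, world axes, zero at the start; "moment": the same for the moment, N m; "width": finger opening in m.
Only numpy, scipy, OpenCV 4.12 (cv2) and the standard library are available. Lean on these libraries where they do the work, as an engineer would, in place of code of your own. Each camera call takes 0.05 s, during which the arm holds its last target. There are 200 camera calls.

## Task

Glue-up is over: put the shorter of the two oak cauls into the open tool box, lying flat on its floor and let go, and then swing the lid fully shut. Leave the longer caul lying where it is.

Things in the scene. Friction and masses are not known exactly. Their poses are not given: they have to be found in the camera images.
- caul_short: The shorter oak caul, a plain loose pale wooden bar 110 x 36 x 24 mm (x, y, z), about 70 g, lying on its 36 mm wide face on the 4 mm thick grey mat (mat top at z = 0.004 m). Origin: centre of its underside; x runs along its length, y across its 36 mm width, z up.
- caul_long: The longer oak caul, the same wood and section, 180 x 36 x 24 mm, about 115 g, loose on the mat; it stays out. Origin: centre of its underside; x runs along its length. (Also on the mat, all clear of both cauls and the box: a blue bar clamp beyond the cauls, far side; a 5 mm thick green spreader nearer the robot; a small red dish 30 mm high at the robot's far right.)
- toolbox: Shallow brown wooden tool box, open on top and empty, fixed on the mat. Outside 190 (x) x 250 (y) x 55 (z) mm; walls and floor 8 mm thick, so inside it is 174 x 234 mm and 47 mm deep. Origin: centre of its underside; z up. The lid's hinge runs parallel to its y axis at x = +95 mm, z = 55.5 mm, along the +x wall (the left side seen from the robot, give or take 20 degrees); the side at x = -95 mm is the opening front.
- lid (a joint): Hinge angle in rad of the tool box's lid, a flat brown board 200 mm from hinge to free edge (a 10 mm lip over the front when shut), 250 mm along the hinge, 8 mm thick, about 0.3 kg, no knob. 0 = shut, lying on the rim (its upper face 63.5 mm above the box's underside); 1.57 = standing straight up; it starts at 1.7 to 1.85, leaning back away from the box. The hinge is stiff: the lid stays at any angle, and about 1 to 5 N on it near the free edge swings it.

How it is judged:
On the way, in this order (a step that is already met when the one before it is completed fails the run):
1. the shorter caul lies flat in the box, let go (x of caul_short in the frame of toolbox between -0.09 and 0.09 m and y of caul_short in the frame of toolbox between -0.12 and 0.12 m and z of caul_short in the frame of toolbox below 0.035 m and angle between the z axis of caul_short and the z axis of toolbox, either way round below 0.18 rad and contact force between the fingers and caul_short below 0.1 N and linear speed of caul_short below 0.05 m/s), for 0.2 s.
2. the lid is fully shut (value of joint lid below 0.06 rad), for 0.2 s.
At the end, for the whole second after the job is handed in: The shorter caul rests flat (broad face down, within 10 degrees) on the floor inside the tool box, the lid is shut to within 0.06 rad (about 12 mm at its free edge), and the longer caul is within 30 mm of where it started (x of caul_short in the frame of toolbox between -0.09 and 0.09 m and y of caul_short in the frame of toolbox between -0.12 and 0.12 m and z of caul_short in the frame of toolbox below 0.035 m and angle between the z axis of caul_short and the z axis of toolbox, either way round below 0.18 rad and linear speed of caul_short below 0.05 m/s and value of joint lid below 0.06 rad and distance of caul_long from where it was at the start of the episode below 0.03 m); the robot touches nothing.
It fails at once if the longer caul is moved more than 30 mm (distance of caul_long from where it was at the start of the episode above 0.03 m).
It also fails if it takes over 51 s, if anything falls off the work surface, if the arm or the gripper's body presses on something with over 40 N, if the wrist force passes 120 N, or if a joint passes its speed limit or range.

## Working session

There is one attempt and no reset: what is moved stays moved. The work goes in short steps, Python scripts to look and compute and a tool call to move; the robot and the scene stay as the last step left them, time stands still between calls to the robot, and variables do not carry over. Pictures are saved under pics/ and viewed, about 8 in all and at most 12, crops included, and the job is handed in when it is done.

Besides the shell and the picture viewer there is one more tool, called after ">>>" by a JSON object that holds its "op" and its "data", one argument or row to a line. carry_out: Moves the arm, as the interface text tells. Its arguments: {"type":"object","properties":{"moves":{"type":"array","items":{"type":"number"}},"squeeze":{"type":"number"}},"required":["moves"]}

```bash
mkdir -p pics
cat > h.py <<'E'
import numpy as np, cv2
from rig import manip
def cam(n):
    c=manip.camera_info(n); f=210/np.tan(np.radians(c["fov_y"])/2)
    R=cv2.Rodrigues(np.array(c["rvec"],float))[0]; t=np.array(c["tvec"],float).ravel()
    return f,c["cx"],c["cy"],R,t
def ray(n,uv,z):
    f,cx,cy,R,t=cam(n); uv=np.atleast_2d(uv).astype(float)
    d=np.c_[(uv[:,0]-cx)/f,(uv[:,1]-cy)/f,np.ones(len(uv))]@R
    o=-R.T@t
    return o+d*((z-o[2])/d[:,2])[:,None]
def proj(n,p):
    f,cx,cy,R,t=cam(n); q=np.atleast_2d(p)@R.T+t
    return np.c_[cx+f*q[:,0]/q[:,2],cy+f*q[:,1]/q[:,2]]
def snap(n,name):
    im=manip.get_image(n); cv2.imwrite(f"pics/{name}.png",im[:,:,::-1]); return im
E
python3 - <<'E'
from h import *
for n in("top","side"):
    snap(n,n+"0"); print(manip.camera_info(n)); f,cx,cy,R,t=cam(n); print(-R.T@t)
print(manip.get_state())
E
```

```text
{'fov_y': 57.52472232023082, 'cx': 283.5283589065168, 'cy': 206.55608513225485, 'rvec': array([ 2.19367211, -2.18019608,  0.1067185 ]), 'tvec': array([-0.0376071 ,  0.54521727,  0.87232362])}
[ 0.47211921 -0.02055623  0.91449744]
{'fov_y': 49.90934140260228, 'cx': 286.22558440689784, 'cy': 208.25672988334185, 'rvec': array([ 1.55460444,  1.90115073, -0.87280347]), 'tvec': array([ 0.13310176, -0.28759693,  1.3013461 ])}
[1.17773429 0.10219691 0.62962486]
{'clock': 0.1, 'qpos': array([ 1.12899534e+00,  2.76548217e-01,  1.50604783e+00,  6.71088055e-06,
        1.36070206e+00, -1.20999093e-01]), 'qd': array([-0.00224241, -0.00169479, -0.00205786,  0.00040096, -0.00197261,
       -0.00033326]), 'effort': array([ 1.35652295e-03, -4.17694795e+01, -2.46405637e+01, -4.36307459e-05,
        5.72166959e-03,  2.03849311e-05]), 'position': array([0.18110461, 0.54521802, 0.23050037]), 'ee_rot': array([-2.39954054e-04,  1.59714656e-01,  9.87162855e-01, -8.18272560e-04]), 'contact_force': array([-1.26081206, -0.5722713 , -0.14398075]), 'moment': array([-0.00983696,  0.01379593,  0.02173631]), 'width': 0.08558614282045779}
```

View pics/top0.png

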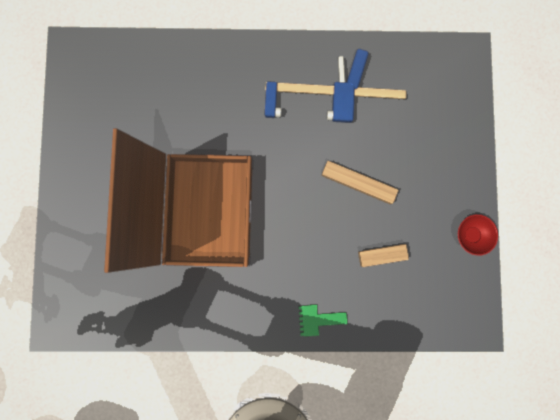

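View pics/side0.png

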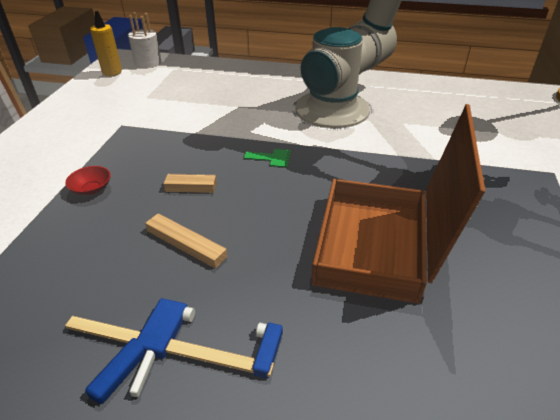

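Top view: the short caul is at about (384,256), the long one at (360,182), and the box rim at columns 163–251 and rows 155–266. The lid stands on the left. The side view agrees.

Run:
```python
from h import *
im=cv2.imread("pics/top0.png"); hsv=cv2.cvtColor(im,cv2.COLOR_BGR2HSV)
m=cv2.inRange(hsv,(8,60,120),(28,200,255))
def rep(n,m,lo,z):
    cs=[c for c in cv2.findContours(m,cv2.RETR_EXTERNAL,cv2.CHAIN_APPROX_NONE)[0] if cv2.contourArea(c)>lo]
    for c in cs:
        p=ray(n,c[:,0,:],z)[:,:2]; r=cv2.minAreaRect((p*1000).astype(np.float32))
        print(n,np.round(cv2.boundingRect(c)),np.round(r[0],1),np.round(r[1],1),"long dir",end=' ')
        b=cv2.boxPoints(r); e=max((b[1]-b[0],b[2]-b[1]),key=np.linalg.norm); print(np.round(np.degrees(np.arctan2(e[1],e[0])),1))
rep("top",m,400,.028)
im2=cv2.imread("pics/side0.png"); m2=cv2.inRange(cv2.cvtColor(im2,cv2.COLOR_BGR2HSV),(8,60,120),(28,200,255)); m2[:150]=0
m2[:,290:]=0
rep("side",m2,400,.02)
# box rim corners (top view), guess z=.059
pts=[(251,156),(248,266),(164,265),(170,155)]
print(np.round(ray("top",pts,.059),4))
cv2.imwrite("pics/crop.png",cv2.resize(im[110:290,90:270],None,fx=3.3,fy=3.3,interpolation=cv2.INTER_CUBIC))
```

```text
top [358 244  51  23] [ 433.5 -265.2] [ 37.  113.9] long dir -80.8
top [322 161  76  43] [ 603.4 -212.1] [181.2  40.2] long dir 67.6
top [162 155  88 112] [536.3 143.7] [193.4 258.1] long dir -1.2
top [104 128  13 145] [560.1 367.4] [  9.2 334.8] long dir -0.9
top [355  87  52  12] [ 819.7 -264.7] [122.7  22.6] long dir 87.0
top [277  83  57  12] [828.7 -83.8] [134.7  22.2] long dir 87.2
side [166 339  89  32] [835.3 -84.6] [136.7  22.1] long dir 87.1
side [ 65 316  75  25] [ 825.9 -266.4] [122.8  21.4] long dir 87.0
side [145 213  82  54] [ 602.5 -210.2] [198.4  44.1] long dir 65.0
side [164 174  52  16] [ 428.2 -267.4] [ 50.1 121.3] long dir -87.0
[[0.6569 0.0406 0.059 ]
 [0.41   0.0442 0.059 ]
 [0.4113 0.2292 0.059 ]
 [0.6575 0.2234 0.059 ]]
```

View pics/crop.png

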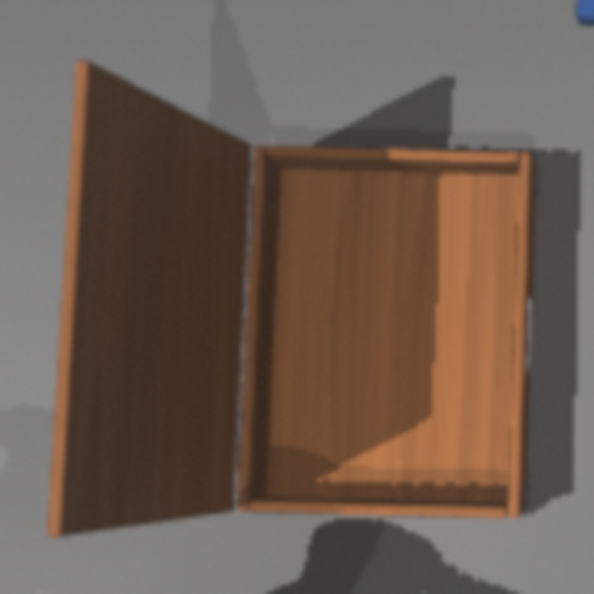

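>>> {"op": "carry_out", "data": {
  "moves": [70,1.26,-4.05,0,-0.0545,70,1.26,-4.05,0,-0.0545,70,1.26,-4.05,0,-0.0545,70,1.26,-4.05,0,-0.0545,70,1.26,-4.05,0,-0.0545,70,1.26,-4.05,0,-0.0545,70,1.26,-4.05,0,-0.0545,70,1.26,-4.05,0,-0.0545,70,1.26,-4.05,0,-0.0545,70,1.26,-4.05,0,-0.0545]
}}

```text
clock: 1.1
position: [0.3071, 0.1391, 0.2312]
ee_rot: [0.0, 0.42, 0.907, 0.0]
contact_force: [0.7, 0.6, -0.4]
width: 0.0596
```

>>> {"op": "carry_out", "data": {
  "moves": [70,1.26,-4.05,0,-0.0545,70,1.26,-4.05,0,-0.0545,70,1.26,-4.05,0,-0.0545,70,1.26,-4.05,0,-0.0545,70,1.26,-4.05,0,-0.0545,70,1.26,-4.05,0,-0.0545,70,1.26,-4.05,0,-0.0545,70,1.26,-4.05,0,-0.0545,70,1.26,-4.05,0,-0.0545,70,1.26,-4.05,0,-0.0545]
}}

```text
clock: 2.1
position: [0.4333, -0.2659, 0.2309]
ee_rot: [-0.0, 0.649, 0.76, 0.0]
contact_force: [0.5, -0.5, 0.8]
width: 0.0597
```

>>> {"op": "carry_out", "data": {
  "moves": [80,0,0,-4.5,0,80,0,0,-4.5,0,80,0,0,-4.5,0,80,0,0,-4,0,80,0,0,0,0,80,0,0,0,0,80,0,0,0,0,80,0,0,0,0,80,0,0,0,0,80,0,0,0,0]
}}

```text
clock: 3.1
position: [0.4339, -0.2647, 0.0575]
ee_rot: [0.001, 0.648, 0.761, 0.0]
contact_force: [0.1, -0.4, -0.3]
width: 0.0685
```

Run:
```python
from h import *
im=snap("side","s1")[:,:,::-1]
cv2.imwrite("pics/s1c.png",cv2.resize(im[80:240,100:290],None,fx=3.5,fy=3.5,interpolation=cv2.INTER_CUBIC))
print(proj("side",[manip.get_state()["position"]]))
```

```text
[[188.65047971 167.62380747]]
```

View pics/s1c.png

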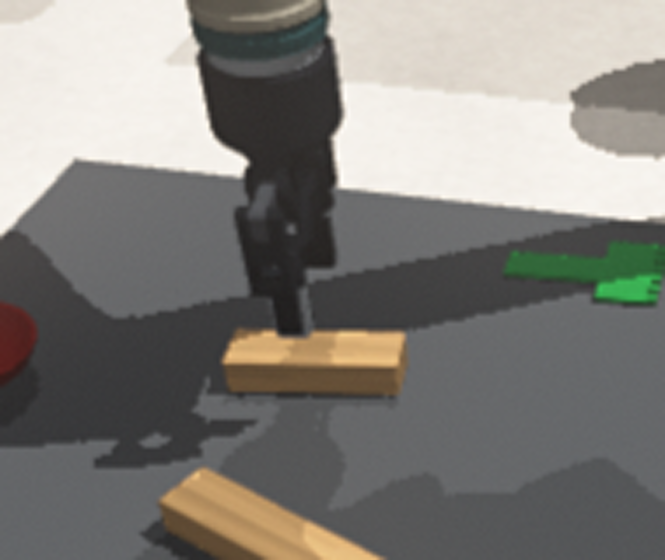

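The open jaws straddle the short caul (crop: near finger at about (290,330), caul spanning 225–405). The sideways offset matches the parallax, so I go down and grip.

>>> {"op": "carry_out", "data": {
  "moves": [80,0,0,-2.7,0,80,0,0,-2.7,0,80,0,0,0,0,20,0,0,0,0,20,0,0,0,0,20,0,0,0,0,20,0,0,0,0,20,0,0,0,0,20,0,0,0,0,20,0,0,0,0],
  "squeeze": 40
}}

```text
clock: 4.15
position: [0.4344, -0.2651, 0.0037]
ee_rot: [0.002, 0.648, 0.761, 0.0]
contact_force: [-0.1, 0.2, 7.4]
width: 0.0353
```

>>> {"op": "carry_out", "data": {
  "moves": [20,0,0,3,0,20,0,0,4,0,20,0,0,4,0,20,0,0,4,0,20,0,0,0,0,20,0,0,0,0,20,0,0,0,0,20,0,0,0,0,20,0,0,0,0,20,0,0,0,0]
}}

```text
clock: 5.15
position: [0.433, -0.264, 0.1514]
ee_rot: [-0.001, 0.648, 0.761, 0.0]
contact_force: [0.5, 0.2, -0.4]
width: 0.0352
```

Run:
```python
from h import *
im=snap("side","s2")[:,:,::-1]
cv2.imwrite("pics/s2c.png",cv2.resize(im[40:240,80:310],None,fx=2.5,fy=2.5,interpolation=cv2.INTER_CUBIC))
```

```text
(no output)
```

View pics/s2c.png

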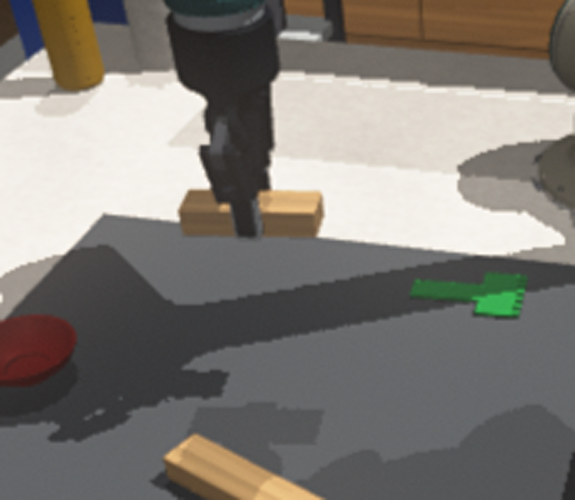

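The caul is held level and centred, with the fingertips at its underside. I carry it to the box.

>>> {"op": "carry_out", "data": {
  "moves": [20,0.97,3.9,0,-0.016,20,0.97,3.9,0,-0.016,20,0.97,3.9,0,-0.016,20,0.97,3.9,0,-0.016,20,0.97,3.9,0,-0.016,20,0.97,3.9,0,-0.016,20,0.97,3.9,0,-0.016,20,0.97,3.9,0,-0.016,20,0.97,3.9,0,-0.016,20,0.97,3.9,0,-0.016]
}}

```text
clock: 6.2
position: [0.5305, 0.1274, 0.1521]
ee_rot: [0.0, 0.707, 0.707, -0.0]
contact_force: [1.2, -0.2, -0.1]
width: 0.0353
```

>>> {"op": "carry_out", "data": {
  "moves": [20,0,0,0,0,20,0,0,0,0,20,0,0,-3,0,20,0,0,-3,0,20,0,0,-3,0,20,0,0,0,0,20,0,0,0,0,20,0,0,0,0,20,0,0,0,0,20,0,0,0,0]
}}

```text
clock: 7.2
position: [0.5312, 0.1257, 0.0637]
ee_rot: [0.001, 0.707, 0.707, 0.001]
contact_force: [0.0, -0.7, 0.1]
width: 0.0351
```

Run:
```python
from h import *
im=snap("side","s3")[:,:,::-1]
cv2.imwrite("pics/s3c.png",cv2.resize(im[80:320,270:520],None,fx=2.4,fy=2.4,interpolation=cv2.INTER_CUBIC))
```

```text
(no output)
```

View pics/s3c.png

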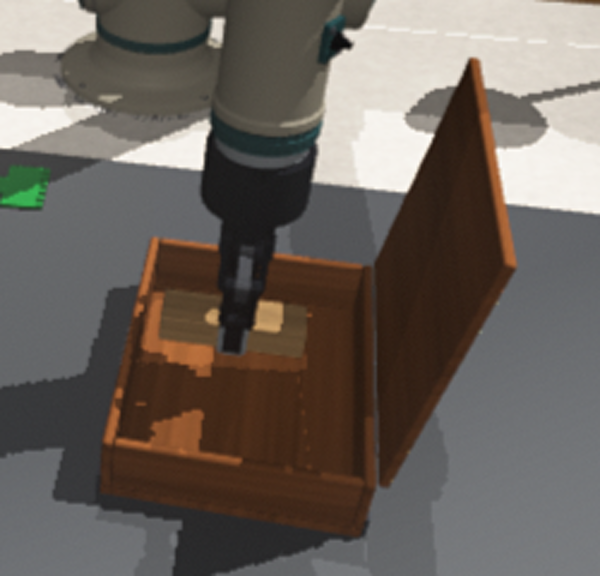

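The caul hangs level above the box opening, clear of the walls and lid (crop: caul 160–310, inner walls about 130–370). I lower it and release.

>>> {"op": "carry_out", "data": {
  "moves": [20,0,0,-2,0,20,0,0,-1.5,0,20,0,0,-1,0,20,0,0,-0.5,0,20,0,0,0,0,20,0,0,0,0,65,0,0,0,0,65,0,0,0,0,65,0,0,0,0,65,0,0,0,0]
}}

```text
clock: 8.25
position: [0.5305, 0.1257, 0.0125]
ee_rot: [0.0, 0.707, 0.707, 0.0]
contact_force: [-0.3, -0.3, -0.3]
width: 0.0553
```

>>> {"op": "carry_out", "data": {
  "moves": [65,0,0,0,0,65,0,0,3,0,65,0,0,4.5,0,65,0,0,4.5,0,65,0,0,4.5,0,65,0,0,4.5,0,0,0,0,4,0,0,-1,0,4,0,0,-2,0,2,0,0,-3,0,0,0]
}}

```text
clock: 9.25
position: [0.4725, 0.1258, 0.3257]
ee_rot: [0.002, 0.707, 0.707, 0.003]
contact_force: [0.3, -0.1, -0.1]
width: -0.0001
```

Run:
```python
from h import *
snap("top","t4"); im=snap("side","s4")[:,:,::-1]
cv2.imwrite("pics/s4c.png",cv2.resize(im[:320,270:540],None,fx=1.8,fy=1.8,interpolation=cv2.INTER_CUBIC))
```

```text
(no output)
```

View pics/s4c.png

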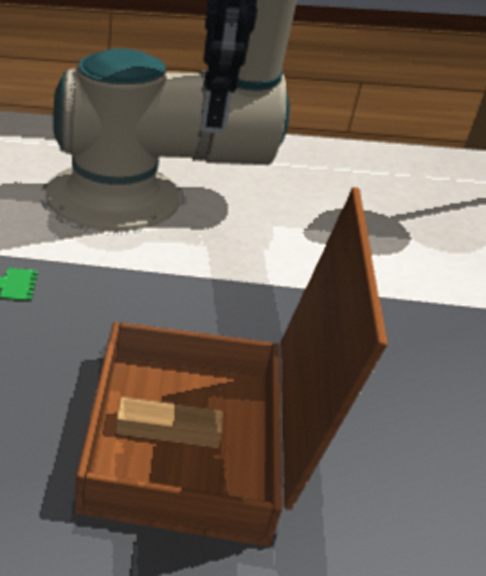

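Released. The caul lies flat on the box floor (crop about (170,420)), well clear of the walls. Next I go over the lid and behind it with the fingers shut.

>>> {"op": "carry_out", "data": {
  "moves": [0,0,4,1,0,0,0,4,0,0,0,0,4,0,0,0,0,4,0,0,0,0,4,0,0,0,0,4,0,0,0,0,0,-3,0,0,0,0,-4,0,0,0,0,-3,0,0,0,0,0,0]
}}

```text
clock: 10.35
position: [0.4678, 0.3643, 0.227]
ee_rot: [-0.001, 0.707, 0.707, -0.005]
contact_force: [-0.4, -0.3, -0.0]
width: 0.0001
```

Run:
```python
from h import *
print(manip.get_state()["position"])
im=snap("side","s5")[:,:,::-1]
cv2.imwrite("pics/s5c.png",cv2.resize(im[:320,290:560],None,fx=1.8,fy=1.8,interpolation=cv2.INTER_CUBIC))
t=cv2.imread("pics/t4.png"); 
print(ray("top",[(114.8,128),(105.8,272)],.255))
```

```text
[0.46777978 0.36425043 0.22699051]
[[0.66203004 0.26488742 0.255     ]
 [0.41308193 0.26973019 0.255     ]]
```

View pics/s5c.png

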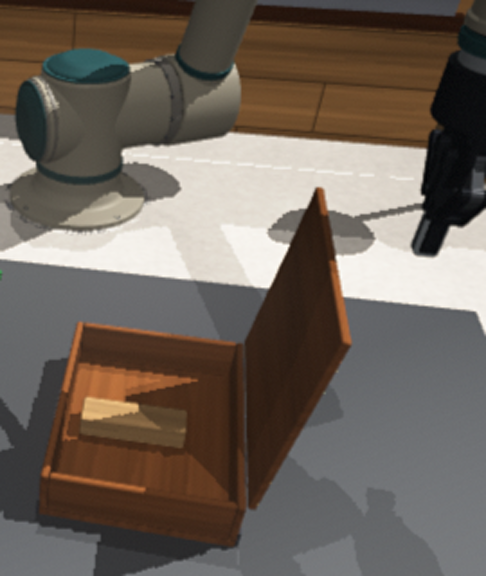

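The closed fingers are behind the lid (crop about (430,235); lid edge at about (325,190)). Now I push it along the arc.

>>> {"op": "carry_out", "data": {
  "moves": [0,0,-4,0,0,0,0,-3.5,0,0,0,0,-2,0,0,0,0,-2,0,0,0,0,-2.2,0,0,0,0,-2.2,-0.2,0,0,0,-2.1,-0.75,0,0,0,-2.1,-0.75,0,0,0,-1.8,-1.25,0,0,0,-1.8,-1.25,0]
}}

```text
clock: 11.4
position: [0.4725, 0.1285, 0.193]
ee_rot: [0.001, 0.707, 0.707, 0.003]
contact_force: [0.0, 1.4, -0.5]
width: -0.0
```

>>> {"op": "carry_out", "data": {
  "moves": [0,0,-1.5,-1.9,0,0,0,-1.5,-1.9,0,0,0,-1.4,-2.6,0,0,0,-0.9,-2.8,0,0,0,-0.3,-1.5,0,0,0,0,-1,0,0,0,0,-0.5,0,0,0,0,0,0,0,0,0,0,0,0,0,0,0,0]
}}

```text
clock: 12.4
position: [0.471, 0.073, 0.0692]
ee_rot: [0.001, 0.707, 0.707, 0.001]
contact_force: [-0.1, 0.7, 0.7]
width: -0.0001
```

>>> {"op": "carry_out", "data": {
  "moves": [0,0,0,-0.2,0,0,0,0,-0.2,0,0,0,0,0,0,0,0,0,0,0,0,0,0,0,0,0,0,0,0,0,0,0,0,0,0,0,0,0,0,0,0,0,0,0,0,0,0,0,0,0]
}}

```text
clock: 13.4
position: [0.4712, 0.0729, 0.0673]
ee_rot: [0.001, 0.707, 0.707, 0.001]
contact_force: [-4.4, -0.1, 21.0]
width: 0.0003
```

The tool stops at z = 0.0673 with 21 N, which matches a shut lid (0.0675). I lift off and check.

>>> {"op": "carry_out", "data": {
  "moves": [0,0,0,1,0,0,0,0,4,0,0,-2,0,4,0,0,-4,0,2,0,0,-4,0,2,0,0,-3,0,0,0,0,0,0,0,0,0,0,0,0,0,0,0,0,0,0,0,0,0,0,0]
}}

```text
clock: 14.4
position: [0.3414, 0.0727, 0.1942]
ee_rot: [-0.0, 0.707, 0.707, -0.0]
contact_force: [-0.4, 0.2, -0.3]
width: -0.0
```

Run:
```python
from h import *
print(manip.get_state()["contact_force"])
snap("side","s6")
im=manip.get_image("top"); hsv=cv2.cvtColor(im[:,:,::-1].copy(),cv2.COLOR_BGR2HSV); m=cv2.inRange(hsv,(8,60,120),(28,200,255))
for c in cv2.findContours(m,cv2.RETR_EXTERNAL,cv2.CHAIN_APPROX_NONE)[0]:
    if cv2.contourArea(c)>400:
        x=cv2.boundingRect(c); z=.028 if x[0]>300 else .0675
        r=cv2.minAreaRect((ray("top",c[:,0,:],z)[:,:2]*1000).astype(np.float32)); print(x,np.round(r[0]),np.round(r[1]))
```

```text
[-0.4030575   0.16004089 -0.32594489]
(322, 161, 76, 43) [ 603. -212.] [181.  40.]
(160, 153, 95, 115) [535. 134.] [199. 249.]
(355, 87, 51, 12) [ 820. -264.] [121.  23.]
(277, 83, 57, 12) [813. -81.] [129.  21.]
```

View pics/s6.png

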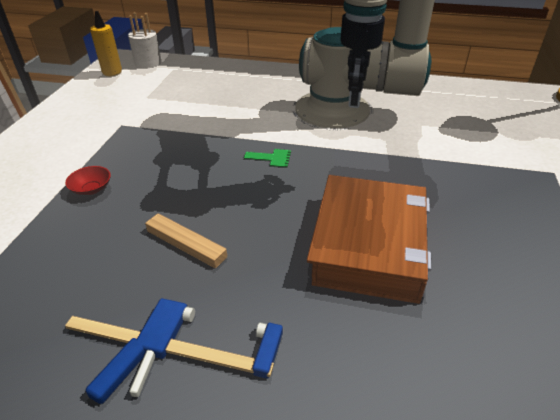

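The lid lies flat on the box (about 315–428, 180–290) and measures 199 x 249 mm at the shut height. The long caul has not moved, and the arm is clear.

```bash
python3 -c "
from rig import manip
print(manip.sign_off())"
```

```text
the job is handed in; nothing more can be done
None
```

The shorter caul is in the tool box and the lid is shut. I handed the job in at about 14.5 s on the robot's clock, and the sign-off gave no verdict.

- **Short caul:** I gripped it across its width, lowered it to the box floor and let go. The picture after release shows it lying flat, well clear of the walls. It cannot be seen now that the lid is down.
- **Lid:** I pushed it over from behind with closed fingers, then pressed it down. The fingertips stopped at z = 0.0673 m under 21 N, against 0.0675 m for a shut lid. After I backed off, the lid measured 199 x 249 mm at the shut height, against a nominal 200 x 250 mm.
- **Long caul:** it measures the same as at the start, at (603, −212) mm.
- **Robot:** it stands clear, with the contact force near zero.

No check failed or disagreed.

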